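Demagnetise a worn sleeve and probe its bore for leftover field

TASK

The worn sleeve comes from the crack test and is still magnetic: take it and, keeping it upright, press it down on the demagnetiser's sprung plate until the plate is fully down, keep it down for about a second, then stand it fully home in the lipped ring on top of the check stand and let it go. Then pull the field probe out of its dock and lower its rod from above right through the sleeve's bore, without the rod touching the sleeve or the stand, until the tip stands about 10 mm out below the sleeve. Finish while holding the probe there, still, upright and centred in the bore, and leave the other things on the bench where they are.

Things in the scene. Friction and masses are not known exactly. Their poses are not given: they have to be found in the camera images.
- sleeve_center (a point): centre (half-way up, on the axis) of the worn sleeve: an upright, rust-stained steel tube, outside diameter 52 mm, height 84 mm, smooth bore 34 mm wide right through it (its wall is slightly faceted: reckon with 30 mm clear), about 0.74 kg (may differ by 15 %), loose, standing upright on the bench at the left. z axis = the sleeve's axis, up. Grasp it across its outside.
- sleeve_bottom (a point): centre of the sleeve's lower end face, 42 mm below its centre
- demagnetiser: the bench demagnetiser, fixed: a grey enamelled box 150 mm (x) by 110 mm (y), 61 mm high, with a round steel run plate on top; origin on the bench under the centre of the box and plate; z up
- plate_top (a point): centre of the top face of the demagnetiser's run plate (a flat disc 84 mm wide, moves only up and down); 72 mm above the bench at rest, 66 mm when fully down, then level with the dark bezel ring (inside 88 mm wide) round it
- run_plate (a joint): travel of the sprung run plate: 0 = up, 0.006 m = fully down on its stop, reads as pressed. Spring: about 4.5 N starts it, about 16.5 N in all brings it fully down; the sleeve's own weight (about 7 N) sinks it only 1 to 2 mm, so some 10 N more must be pushed (12 to 15 N to be sure; it then rests on a hard stop); it springs back when released
- stand_seat (a point): centre of the flat seat of the check stand, 40 mm above the bench: a fixed round stand 90 mm wide (100 mm at the foot), black ring seat on three metal legs, with a raised lip 8 mm high, inside diameter 59 mm (outside 72 mm), that locates the sleeve (about 3.5 mm of play each side). Under the seat is a hole 42 mm wide, open down to the bench, so a rod can come out below the sleeve. z up
- check_stand: the check stand described under stand_seat; origin on the bench under its centre
- probe_grip (a point): centre of the handle of the cordless field probe: loose, 0.16 kg, upright, one piece: a grey square handle 28 x 28 mm, 70 mm tall (35 mm above and below this point, a 4 mm cap on top; x and y axes square to its flats, small display on the -x flat), and a straight round rod 16 mm in diameter and 115 mm long below it on the same axis; z up along the axis. Grasp it across two flats. It stands in its dock with the handle's underside on the dock's rim
- probe_tip (a point): lower end of the probe's rod, on its axis, 150 mm below the centre of the handle
- dock: the probe's dock, fixed: a black foot 80 x 72 mm with a grey upright tube 38 to 42 mm wide whose rim is 130 mm above the bench; the probe's rod hangs in its bore (about 22 mm wide), so the probe must be raised about 120 mm straight up to leave it; origin on the bench under the tube, z up

How it is judged (in metres and radians):
On the way, in this order (a step that is already met when the one before it is completed fails the run):
1. the held sleeve, upright, keeps the run plate fully down (value of joint run_plate above 0.0052 m and contact force between sleeve and demagnetiser above 8 N and angle between sleeve_center's own z axis and vertical below 0.15 rad and contact force between sleeve and the fingers above 1 N), for 0.7 s.
2. the sleeve stands home in the check stand, let go (horizontal distance between sleeve_bottom and stand_seat below 0.005 m and z of sleeve_bottom in the frame of stand_seat between -0.003 and 0.003 m and angle between sleeve_center's own z axis and vertical below 0.06 rad and contact force between sleeve and the fingers below 0.1 N), for 0.2 s.
3. the probe is held, its rod out of the dock (contact force between probe and the fingers above 1 N and z of probe_tip in the frame of dock above 0.132 m), for 0.1 s.
At the end, for the whole second after the job is handed in: Sleeve upright (0.06 rad) in the check stand, let go, within 3 mm of the seat and 5 mm of its centre; probe held still by the gripper alone, upright within 0.06 rad, tip 3 to 20 mm below the sleeve and within 5 mm of its axis, touching neither sleeve nor stand (all of step 2 and horizontal distance between probe_tip and sleeve_bottom below 0.005 m and z of probe_tip in the frame of sleeve_bottom between -0.02 and -0.003 m and angle between probe_grip's own z axis and vertical below 0.06 rad and contact force between probe and the fingers above 1 N and contact force between probe and sleeve below 0.1 N and contact force between probe and check_stand below 0.1 N and linear speed of probe below 0.02 m/s); the arm keeps its last pose, push and grip.
It fails at once if the probe touches the sleeve or the stand (contact force between probe and sleeve above 0.5 N or contact force between probe and check_stand above 0.5 N).
It fails at once if the sleeve is tipped over (angle between sleeve_center's own z axis and vertical above 0.6 rad).
It fails at once if another thing on the bench is shifted (distance of any of hex_key, grease from where it was at the start of the episode above 0.03 m).
It also fails if it takes over 61 s, if anything falls off the work surface, if the arm or the gripper's body presses on something with over 40 N, if the wrist force passes 120 N, or if a joint passes its speed limit or range.

ROBOT

A 6-joint arm with a two-finger parallel gripper is mounted at the origin on the work surface; the furniture and walls round the work are solid. World frame = base frame: x ahead of the robot, y to its left, z up, the work surface at z = 0. Lengths are in mm, angles in rad, forces in N, time in s.
With the tool pointing down it reaches from about 350 to 775 mm from the base axis. Payload 7.3 kg.
Tool frame: the origin (TCP) lies at the very end of the fingers, on their centre line; the grasp point (between the pads) lies grip_point_offset behind it (grip_point_offset is the distance from the TCP to the grasp point, in mm); x points along the fingers, z is the direction in which the jaws open and shut, and the axes are right-handed (so a half turn about x gives the same grasp; the last joint's range is limited). The gripper opens to 92 mm and grips with 3 to 60 N. Pads are 19 mm wide; open, the fingers measure 130 mm over their backs; the gripper's body (75 mm by 190 mm) begins 47 mm behind the grasp point.
Start: joints at [-1.362, 0.342, 1.524, -0, 1.275, -0.146], TCP at [182.41, -492.315, 194.741] pointing down, gripper open.
Joint ranges: [-2.53, 2.53], [-0.77, 2.02], [0.04, 2.7], [-1, 4.14], [0.28, 2.66], [-3.11, 3.11]. Speed limits (rad/s): [2.57, 2.57, 3.14, 3.14, 3.14, 3.14].

INTERFACE

Orientations are given as [roll, pitch, yaw] about the fixed x, y, z axes, in that order (R = Rz(yaw) Ry(pitch) Rx(roll)).
In Python, from plant import * gives the robot as it stands.
- The arm moves only by the tool send_rows, never from a script. Its argument "series" is text: rows parted by semicolons, each of 5 numbers parted by spaces: the gripper's target within -1 to 1 (fully open at 1, half-way at 0, shut at -1), then the shift along the tool's x, y, z in units of 30 mm (1.0 is 30 mm), then the turn about the tool's x in units of 5 degrees (1.0 is 5 degrees). A call has 1 to 8 rows; each row is the pose to reach, as a shift and turn from the pose commanded when the call began, along the tool's axes at that moment; what a row does not reach only later rows make up. A row lasts 1/8 s, in which the tool goes at most 62.5 mm and 10.7 degrees, less where a joint would pass 70% of its speed; a pose out of reach is approached as far as the arm can. A call with a gripper value outside its range is refused whole. The fingers move at their own pace and stop on an object; the grip force is fixed at half the most. Time passes only in rows, so rows that repeat a pose let the fingers close. It gives the time, the measured TCP pose, the force and the opening at its end, in the units of the state.
- get_obs(): the state, without advancing time (a new reading comes with each control period).
- capture(name): name is "side" or "top" or "wrist"; returns a dict with "pixels" (384x512x3 uint8, red, green, blue), "mtx" (3x3 intrinsics, pixels), "R" (3x3) and "t" (3): a world point X has camera coordinates R X + t. Camera axes: x right, y down, z forward; pixel columns grow to the right and rows downward; lengths in mm; the calibration is good to about 2 mm. A picture is of the moment at which its call begins. There is no depth.
- close_job(): hands the job in, once; it reports no verdict.
Trained networks look in a picture, given as the dict that the camera call returned (one of the last four; its "shot" number tells which), for a name from the list of things; names that differ only in an ending like _2 or _b are one class to them, and where a whole thing is asked for, a point or a joint stands for the part that bears it (a point fixed in the world has none). Each returns a list of dicts, best first, with "score" (0 to 1); they miss things now and then, are a little off and sometimes report something else, mostly with a low value. They report only what shows in the picture. A call takes as long as a camera call.
- cut_out(picture, thing): "pixels" (384x512 bool, what is visible of it).
- place_of(picture, thing): "point" ([x, y, z] in mm, in world coordinates, good to about 4 mm: a listed point, or the origin of a listed thing).
The state is a dict: "time": time; "joint_positions": joint angles; "dq": joint speeds; "tau": joint torques, N m; "tool_pos": TCP position; "tcp_rot": TCP orientation; "contact_force": force on the tool from outside, world axes, zero at the start; "moment": the same for the moment, N m; "grip_width": finger opening in mm.
Only numpy, scipy, OpenCV 4.12 (cv2) and the standard library are available. Lean on these libraries where they do the work, as an engineer would, in place of code of your own. Each camera call takes 0.05 s, during which the arm holds its last target.

## Working session

There is one attempt and no reset: what is moved stays moved. The work goes in short steps, Python scripts to look and compute and a tool call to move; the robot and the scene stay as the last step left them, time stands still between calls to the robot, and variables do not carry over. Pictures are saved under pics/ and viewed, and the job is handed in when it is done.

Besides the shell and the picture viewer there is one more tool, called after "Call:" as name(argument=value, ...) on one line, values as JSON. send_rows: Moves the arm, as the interface text tells. Its arguments: {"type":"object","properties":{"series":{"type":"string"}},"required":["series"]}

```bash
mkdir -p pics; ls
python3 - <<'E'
from plant import *
import cv2,numpy as np
o=get_obs();print(o)
for n in ["side","top","wrist"]:
    p=capture(n);cv2.imwrite(f"pics/a_{n}.png",p["pixels"][:,:,::-1])
    print(n,p["mtx"].round(1).tolist() if hasattr(p["mtx"],'round') else p["mtx"],np.round(p["R"],3).tolist(),np.round(p["t"],1).tolist())
    for th in ["sleeve_center","plate_top","stand_seat","probe_grip","dock","demagnetiser","check_stand"]:
        print(th,[(np.round(d["point"],1).tolist(),round(d["score"],2)) for d in place_of(p,th)][:2])
print(get_obs()["time"])
E
```

```text
pics
{'time': 0.0, 'joint_positions': array([-1.36197795e+00,  3.42713787e-01,  1.52501674e+00, -5.13126708e-05,
        1.27540672e+00, -1.46013623e-01]), 'dq': array([ 1.40167544e-04,  4.64202859e-04, -7.06573649e-04, -2.18023925e-05,
        1.36278013e-03,  2.13383332e-04]), 'tau': array([ 1.38332409e-03, -4.31236446e+01, -2.44214112e+01,  7.18524749e-02,
        5.59692469e-02, -1.51735298e-04]), 'tool_pos': array([ 182.30343519, -491.83961161,  194.0497441 ]), 'tcp_rot': array([3.02733554, 1.56925096, 1.81138618]), 'contact_force': array([ 0.20586162, -0.64904367,  0.2583493 ]), 'moment': array([0.01976723, 0.03555255, 0.00909099]), 'grip_width': 91.7016762223177}
side [[472.0, 0.0, 244.9], [0.0, 472.0, 190.6], [0.0, 0.0, 1.0]] [[0.999, 0.049, 0.015], [0.032, -0.369, -0.929], [-0.04, 0.928, -0.37]] [-566.2, 105.4, 1352.6]
sleeve_center [([468.0, 299.1, 44.5], 0.72), ([610.2, 201.1, 34.9], 0.48)]
plate_top [([668.5, -32.3, 71.1], 0.65)]
stand_seat []
probe_grip [([475.3, -307.4, 166.8], 0.79)]
dock [([470.6, -304.3, -1.3], 0.76), ([472.6, -307.1, 168.0], 0.38)]
demagnetiser [([672.8, -32.1, 4.1], 0.73)]
check_stand []
top [[359.7, 0.0, 255.1], [0.0, 359.7, 191.5], [0.0, 0.0, 1.0]] [[-0.021, -1.0, -0.011], [-0.991, 0.022, -0.132], [0.132, 0.008, -0.991]] [24.6, 582.5, 1059.6]
sleeve_center [([471.2, 297.4, 45.0], 0.74), ([606.9, 203.3, -2.1], 0.55)]
plate_top [([666.5, -32.5, 70.6], 0.57)]
stand_seat []
probe_grip [([472.4, -306.0, 163.3], 0.64)]
dock [([473.6, -305.3, 5.2], 0.64)]
demagnetiser [([670.1, -36.0, 1.6], 0.87)]
check_stand [([605.6, 203.6, -2.8], 0.97)]
wrist [[289.2, 0.0, 254.1], [0.0, 289.2, 194.7], [0.0, 0.0, 1.0]] [[0.348, -0.938, 0.0], [-0.903, -0.335, 0.269], [-0.252, -0.094, -0.963]] [-524.8, -33.3, 389.3]
sleeve_center []
plate_top []
stand_seat []
probe_grip []
dock []
demagnetiser []
check_stand []
1.2
```

View pictures.

View pics/a_side.png

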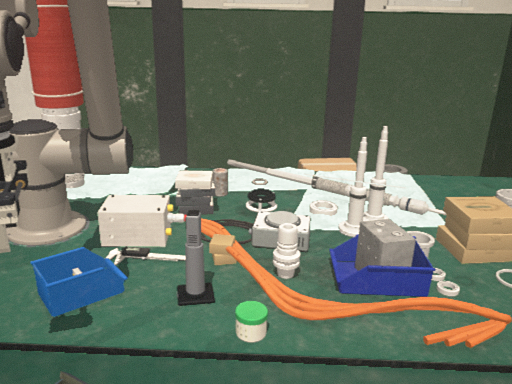

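View pics/a_top.png

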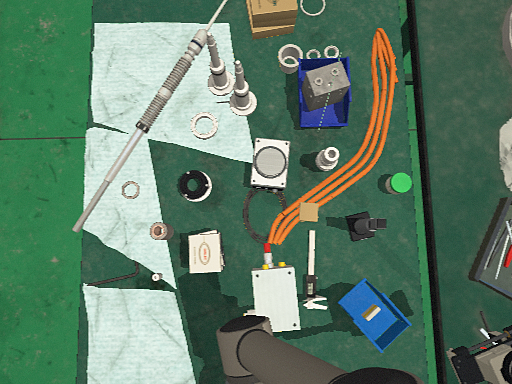

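View pics/a_wrist.png

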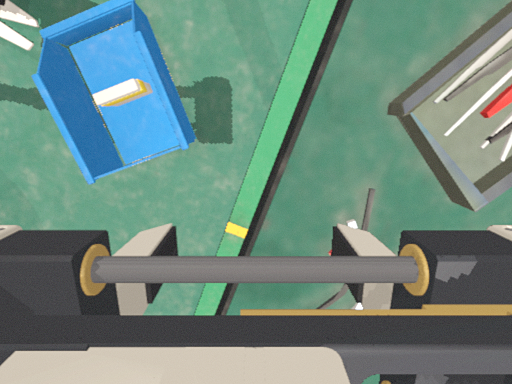

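```bash
cat > h.py <<'E'
from plant import *
import cv2,numpy as np
from scipy.spatial.transform import Rotation as Rn
def tool():
    o=get_obs(); R=Rn.from_euler('xyz',o["tcp_rot"]).as_matrix(); return o,R,np.array(o["tool_pos"])
def go(target,yaw=None):
    """target TCP world; yaw: jaw direction angle deg (mod 180)"""
    o,R,p=tool(); d=R.T@(np.array(target)-p)/30
    jaw=np.degrees(np.arctan2(R[1,2],R[0,2])); s="t=%.2f pos %s jaw %.1f  w %.1f F %s shift %s"%(o["time"],p.round(1),jaw,o["grip_width"],np.round(o["contact_force"],1),d.round(3))
    if yaw is not None:
        dy=(yaw-jaw+90)%180-90; s+=" turn(x down => -yaw) %.2f"%(-dy/5)
    print(s)
def proj(P,X):
    c=(np.asarray(P["R"])@np.atleast_2d(X).T).T+np.asarray(P["t"]); q=(np.asarray(P["mtx"])@c.T).T
    return q[:,:2]/q[:,2:]
def ray(P,uv,z):
    R=np.asarray(P["R"]);t=np.asarray(P["t"]);c=-R.T@t
    d=R.T@np.linalg.inv(P["mtx"])@np.array([uv[0],uv[1],1.]); return c+d*(z-c[2])/d[2]
def circ(c,r,z,n=72):
    a=np.linspace(0,2*np.pi,n);return np.c_[c[0]+r*np.cos(a),c[1]+r*np.sin(a),np.full(n,z)]
def draw(P,img,X,col,s=1):
    cv2.polylines(img,[np.round(proj(P,X)*s*8).astype(np.int32)],False,col,1,cv2.LINE_AA,3)
E
python3 - <<'E'
from h import *
import plant
print([ (n,getattr(plant,n)) for n in dir(plant) if 'grip' in n])
o,R,p=tool();print(R.round(3))
go([470,298.5,260],0)
import os,pickle
P=capture("top");pickle.dump(P,open("top0.pkl","wb"));S=capture("side");pickle.dump(S,open("side0.pkl","wb"))
for n,Q in(("top",P),("side",S)):
    s=4;im=cv2.resize(Q["pixels"][:,:,::-1],None,fx=s,fy=s,interpolation=cv2.INTER_CUBIC)
    def d(X,c):draw(Q,im,X,c,s)
    c=(469.5,298.5);[d(circ(c,r,z),(0,255,255)) for r,z in((26,84),(17,84),(26,0))]
    c=(606,203.5);[d(circ(c,r,z),(255,255,0)) for r,z in((29.5,48),(36,48),(50,0))]
    c=(669,-32.5);d(circ(c,42,72),(0,0,255));d(np.array([[c[0]+a*75,c[1]+b*55,61] for a,b in((1,1),(1,-1),(-1,-1),(-1,1),(1,1))]),(0,0,255))
    c=(473.5,-305.5);[d(np.array([[c[0]+a*14,c[1]+b*14,z] for a,b in((1,1),(1,-1),(-1,-1),(-1,1),(1,1))]),(255,0,255)) for z in(204,130)]
    d(np.array([[c[0]+a*40,c[1]+b*36,0] for a,b in((1,1),(1,-1),(-1,-1),(-1,1),(1,1))]),(255,0,255))
    d(np.array([[c[0]+a*36,c[1]+b*40,0] for a,b in((1,1),(1,-1),(-1,-1),(-1,1),(1,1))]),(255,0,0))
    cuts={}
    for k,c in(("sl",(469,298,40)),("st",(606,203,30)),("dm",(669,-32,60)),("pr",(473,-305,130))):
        u=proj(Q,np.array(c))[0]*s; x,y=int(u[0]),int(u[1]); h=190 if k!="pr" or n=="top" else 290
        cr=im[max(0,y-h):y+h,max(0,x-h):x+h]; cuts[k]=cv2.resize(cr,(390,290) if 0 else (300,300))
    cv2.imwrite(f"pics/b_{n}.png",np.vstack([np.hstack([cuts["sl"],cuts["st"]]),np.hstack([cuts["dm"],cuts["pr"]])]))
E
```

```text
[('grip_point_offset', 18.8)]
[[ 0.     0.938  0.347]
 [-0.     0.347 -0.938]
 [-1.     0.     0.   ]]
t=1.20 pos [ 182.4 -492.3  194.7] jaw -69.7  w 91.7 F [ 0.2 -0.2  0.3] shift [ -2.177  18.147 -21.388] turn(x down => -yaw) -13.93
```

View pics/b_top.png

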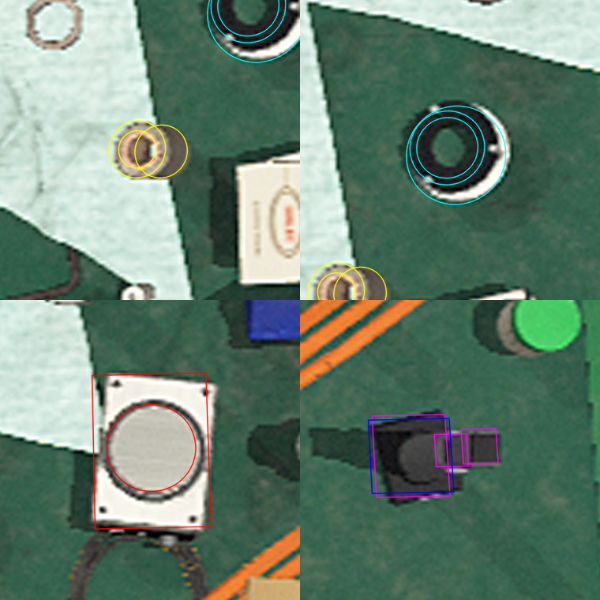

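View pics/b_side.png

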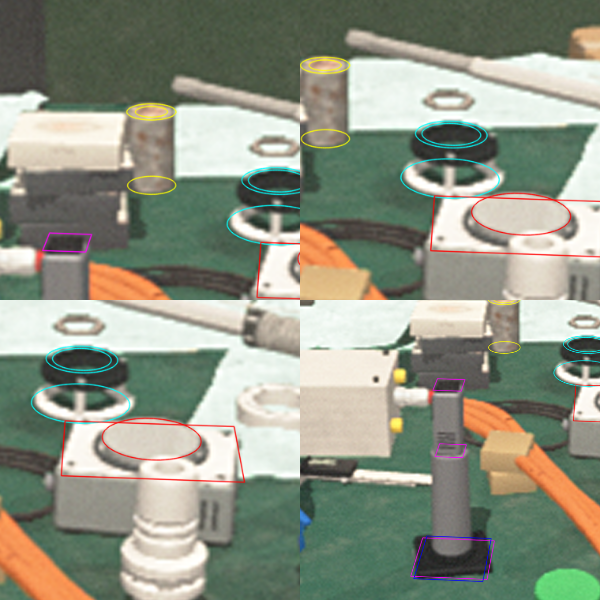

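Call:
send_rows(series="1 -2.5 13 -10.5 -14;1 -2.5 13 -10.5 -14;1 -2.5 13 -10.5 -14;1 -2.5 13 -10.5 -14;1 -2.5 13 -10.5 -14;1 -2.5 13 -10.5 -14;1 -2.5 13 -10.5 -14;1 -2.5 13 -10.5 -14")

```text
time: 2.3
tool_pos: [436.0, -65.4, 269.3]
tcp_rot: [-0.537, 1.57, -0.53]
contact_force: [0.3, -0.6, -0.3]
grip_width: 91.9
```

Run:
```python
from h import *
go([470,298.5,230],0)
```

```text
t=2.30 pos [436.  -65.4 269.3] jaw 0.4  w 91.9 F [ 0.3 -0.6 -0.3] shift [ 1.305 12.124  1.214] turn(x down => -yaw) 0.08
```

Call:
send_rows(series="1 1.3 12 1.1 0;1 1.3 12 1.1 0;1 1.3 12 1.1 0;1 1.3 12 1.1 0;1 1.3 12 1.1 0;1 1.3 12 1.1 0;1 1.3 12 1.1 0;1 1.3 12 1.1 0")

```text
time: 3.3
tool_pos: [466.0, 292.5, 229.5]
tcp_rot: [-2.011, 1.57, -2.005]
contact_force: [0.4, -0.3, -0.1]
grip_width: 91.5
```

Run:
```python
from h import *
go([470,298.5,60],0)
Q=capture("wrist")
for th in("sleeve_center","sleeve_bottom"):print([(np.round(d["point"],1).tolist(),round(d["score"],2)) for d in place_of(Q,th)][:2])
s=1.5;im=cv2.resize(Q["pixels"][:,:,::-1],None,fx=s,fy=s,interpolation=cv2.INTER_CUBIC)
c=(469.5,298.5)
for r,z in((26,84),(17,84),(26,0)):draw(Q,im,circ(c,r,z),(0,255,255),s)
cv2.imwrite("pics/c_wrist.png",im)
```

```text
t=3.30 pos [466.  292.5 229.5] jaw 0.4  w 91.5 F [ 0.4 -0.3 -0.1] shift [5.65  0.204 0.138] turn(x down => -yaw) 0.07
[([468.5, 300.1, 44.3], 0.72)]
[([469.3, 295.5, 2.1], 0.58)]
```

View pics/c_wrist.png

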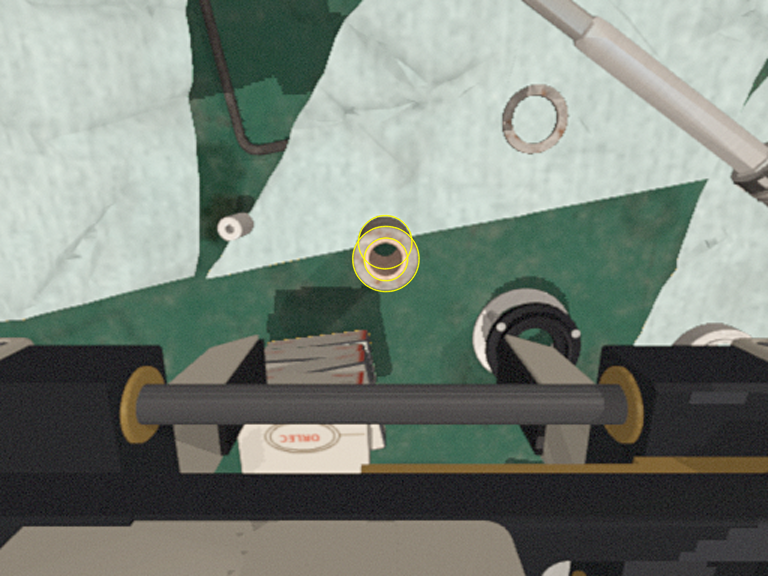

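Call:
send_rows(series="1 2 0.1 0.05 0;1 3.5 0.1 0.05 0;1 3.5 0.1 0.05 0;1 3.5 0.1 0.05 0")

```text
time: 3.95
tool_pos: [469.0, 295.8, 126.8]
tcp_rot: [0.375, 1.568, 0.38]
contact_force: [0.1, 1.2, 0.6]
grip_width: 92.0
```

Run:
```python
from h import *
go([469.5,298.5,39],0)
```

```text
t=3.95 pos [469.  295.8 126.8] jaw 0.3  w 92.0 F [0.1 1.2 0.6] shift [2.926 0.086 0.008] turn(x down => -yaw) 0.05
```

Call:
send_rows(series="1 2 0 0 0;1 2.9 0 0 0;1 2.9 0 0 0;1 2.9 0 0 0;1 2.9 0 0 0")

```text
time: 4.58
tool_pos: [469.1, 296.5, 39.9]
tcp_rot: [0.396, 1.567, 0.401]
contact_force: [0.4, 0.7, 0.2]
grip_width: 92.1
```

Run:
```python
from h import *
go([469.5,298.5,39],0);print(get_obs()["dq"].round(4))
```

```text
t=4.58 pos [469.1 296.5  39.9] jaw 0.3  w 92.1 F [0.4 0.7 0.2] shift [0.029 0.067 0.014] turn(x down => -yaw) 0.07
[ 0.0007  0.0084  0.0121  0.0013 -0.0057 -0.0006]
```

Call:
send_rows(series="1 0 0.07 0 0;1 0 0.07 0 0;-1 0 0.07 0 0;-1 0 0.07 0 0;-1 0 0.07 0 0;-1 0 0.07 0 0;-1 0 0.07 0 0;-1 0 0.07 0 0")

```text
time: 5.58
tool_pos: [468.2, 298.0, 37.8]
tcp_rot: [0.107, 1.57, 0.112]
contact_force: [2.2, 0.2, -0.8]
grip_width: 51.0
```

Run:
```python
from h import *
go([469.5,298.5,39],0);print(get_obs()["dq"].round(4))
```

```text
t=5.58 pos [468.2 298.   37.8] jaw 0.3  w 51.0 F [ 2.2  0.2 -0.8] shift [-0.041  0.017  0.044] turn(x down => -yaw) 0.07
[ 0.0003  0.0002 -0.0003  0.0009  0.0011  0.0004]
```

Call:
send_rows(series="-1 -1.5 0 0 0;-1 -3 0 0 0;-1 -4.3 -0.5 0.3 0;-1 -4.3 -2.5 1.5 0;-1 -4.3 -4.5 2.7 0;-1 -4.3 -6.5 3.9 0;-1 -4.3 -8.3 5 0;-1 -4.3 -9.9 5.9 0")

```text
time: 6.58
tool_pos: [637.7, 14.1, 164.5]
tcp_rot: [2.96, 1.566, 2.966]
contact_force: [0.7, 0.8, -8.0]
grip_width: 51.1
```

Call:
send_rows(series="-1 0 -0.8 0.5 0;-1 0 -1.1 0.7 0;-1 0 -1.1 0.7 0;-1 0 -1.1 0.7 0")

```text
time: 7.08
tool_pos: [658.7, -15.5, 166.3]
tcp_rot: [2.713, 1.569, 2.721]
contact_force: [0.2, 0.5, -8.0]
grip_width: 50.5
```

Run:
```python
from h import *
go([669,-32.5,110],0);print(get_obs()["dq"].round(4))
for n in("top","side"):
    Q=capture(n)
    print(n,[(th,np.round(d["point"],1).tolist(),round(d["score"],2)) for th in("sleeve_center",) for d in place_of(Q,th)][:2])
    s=1.5;im=cv2.resize(Q["pixels"][:,:,::-1],None,fx=s,fy=s)
    cv2.imwrite(f"pics/d_{n}.png",im[:430,200:700])
```

```text
t=7.08 pos [658.7 -15.5 166.3] jaw 0.4  w 50.5 F [ 0.2  0.5 -8. ] shift [ 1.877 -0.571  0.344] turn(x down => -yaw) 0.08
[ 0.0053 -0.0083 -0.0046 -0.0021 -0.0041 -0.0011]
top []
side [('sleeve_center', [657.8, -14.2, 171.8], 0.75)]
```

Call:
send_rows(series="-1 0.8 -0.57 0.34 0;-1 1.6 -0.57 0.34 0;-1 1.6 -0.57 0.34 0;-1 1.6 -0.57 0.34 0")

```text
time: 7.78
tool_pos: [670.4, -34.0, 120.0]
tcp_rot: [-0.168, 1.569, -0.162]
contact_force: [-0.1, 0.0, -7.3]
grip_width: 50.8
```

Run:
```python
from h import *
go([669,-32.5,106],0);print(get_obs()["dq"].round(4))
for n in("top","side"):
    Q=capture(n)
    s=3;im=cv2.resize(Q["pixels"][:,:,::-1],None,fx=s,fy=s,interpolation=cv2.INTER_CUBIC)
    if n=="side":
      for z in (0,84):draw(Q,im,circ((669,-32.5),26,z+79),(0,255,255),s)
    u=(proj(Q,[669,-32.5,90])[0]*s).astype(int)
    cv2.imwrite(f"pics/e_{n}.png",im[max(0,u[1]-200):u[1]+200,u[0]-200:u[0]+200])
```

```text
t=7.78 pos [670.4 -34.  120. ] jaw 0.4  w 50.8 F [-0.1  0.  -7.3] shift [ 0.465  0.049 -0.048] turn(x down => -yaw) 0.07
[ 0.0003 -0.0131 -0.0136  0.0027 -0.005  -0.0003]
```

View pics/e_side.png

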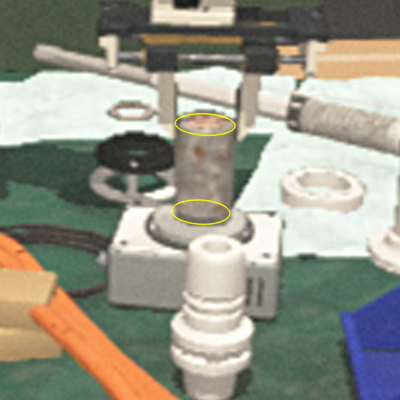

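Call:
send_rows(series="-1 0.2 0 0 0;-1 0.4 0 0 0;-1 0.5 0 0 0;-1 0.5 0 0 0")

```text
time: 8.38
tool_pos: [670.5, -34.1, 105.5]
tcp_rot: [-0.057, 1.568, -0.051]
contact_force: [-2.2, 2.2, 5.9]
grip_width: 50.8
```

Call:
send_rows(series="-1 0.05 0 0 0;-1 0.1 0 0 0;-1 0.1 0 0 0")

```text
time: 8.75
tool_pos: [670.6, -34.0, 103.8]
tcp_rot: [-0.068, 1.567, -0.062]
contact_force: [-3.6, 2.1, 10.3]
grip_width: 50.7
```

Call:
send_rows(series="-1 0.1 0 0 0;-1 0.1 0 0 0;-1 0.1 0 0 0")

```text
time: 9.12
tool_pos: [671.1, -33.9, 103.4]
tcp_rot: [-0.083, 1.565, -0.077]
contact_force: [-8.0, 2.9, 22.4]
grip_width: 50.8
```

Call:
send_rows(series="-1 0 0 0 0;-1 0 0 0 0;-1 0 0 0 0;-1 0 0 0 0;-1 0 0 0 0;-1 0 0 0 0;-1 0 0 0 0;-1 0 0 0 0")

```text
time: 10.12
tool_pos: [671.1, -33.9, 103.4]
tcp_rot: [-0.081, 1.565, -0.075]
contact_force: [-8.3, 4.0, 22.7]
grip_width: 50.9
```

Run:
```python
from h import *
go([669,-32.5,106],0)
for n in("side","wrist"):
    Q=capture(n)
    s=3 if n=="side" else 1;im=cv2.resize(Q["pixels"][:,:,::-1],None,fx=s,fy=s,interpolation=cv2.INTER_CUBIC)
    u=(proj(Q,[669,-32.5,90])[0]*s).astype(int)
    if n=="side": im=im[max(0,u[1]-200):u[1]+200,u[0]-200:u[0]+200]
    cv2.imwrite(f"pics/f_{n}.png",im)
```

```text
t=10.12 pos [671.1 -33.9 103.4] jaw 0.4  w 50.9 F [-8.3  4.  22.7] shift [-0.086  0.046 -0.068] turn(x down => -yaw) 0.07
```

View pics/f_side.png

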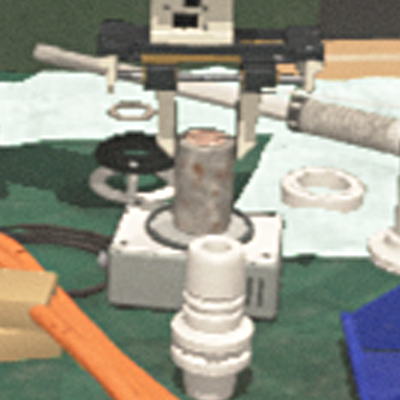

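View pics/f_wrist.png

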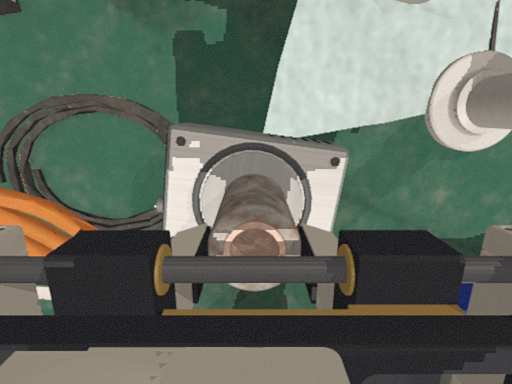

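Call:
send_rows(series="-1 -0.6 0 0 0;-1 -1.3 0 0 0;-1 -1.5 1.3 -0.4 0;-1 -1.5 3.1 -0.8 0;-1 -1.5 4.9 -1.3 0;-1 -1.5 6.5 -1.7 0;-1 -1.5 7.6 -2 0;-1 -1.5 7.9 -2.1 0")

```text
time: 11.22
tool_pos: [604.1, 204.7, 141.8]
tcp_rot: [3.063, 1.569, 3.072]
contact_force: [-0.0, -2.6, -7.7]
grip_width: 50.8
```

Call:
send_rows(series="-1 0.2 0 0 0;-1 0.4 0 0 0;-1 0.4 0 0 0;-1 0.4 0 0 0")

```text
time: 11.72
tool_pos: [605.8, 201.5, 130.6]
tcp_rot: [-1.652, 1.571, -1.647]
contact_force: [-0.5, -0.1, -8.0]
grip_width: 50.6
```

```bash
cat > look.py <<'E'
from h import *
import pickle,sys
tag=sys.argv[1]
go([606,203.5,float(sys.argv[2])],0);print(get_obs()["dq"].round(3))
out=[]
for n in("side","top","wrist"):
    Q=capture(n);pickle.dump(Q,open(f"{tag}_{n}.pkl","wb"))
    for th in ("sleeve_center","sleeve_bottom","stand_seat"):
        print(n,th,[(np.round(d["point"],1).tolist(),round(d["score"],2)) for d in place_of(Q,th)][:1])
    s=3;im=cv2.resize(Q["pixels"][:,:,::-1],None,fx=s,fy=s,interpolation=cv2.INTER_CUBIC)
    u=(proj(Q,[606,203.5,70])[0]*s).astype(int)
    for r,z in((29.5,48),(36,48),(50,0)):draw(Q,im,circ((606,203.5),r,z),(255,255,0),s)
    x=int(np.clip(u[0],200,im.shape[1]-200));y=int(np.clip(u[1],200,im.shape[0]-200))
    cv2.imwrite(f"pics/{tag}_{n}.png",im[y-200:y+200,x-200:x+200] if n!="wrist" else cv2.resize(im,None,fx=.4,fy=.4))
E
python3 look.py g 110
```

```text
t=11.72 pos [605.8 201.5 130.6] jaw 0.3  w 50.6 F [-0.5 -0.1 -8. ] shift [0.686 0.067 0.007] turn(x down => -yaw) 0.05
[ 0.006 -0.006 -0.005  0.001  0.001  0.   ]
side sleeve_center [([605.1, 200.9, 138.2], 0.66)]
side sleeve_bottom [([605.5, 200.9, 95.7], 0.66)]
side stand_seat [([610.9, 201.5, 34.5], 0.76)]
top sleeve_center [([611.6, 201.8, 137.3], 0.39)]
top sleeve_bottom [([606.8, 200.3, 94.0], 0.54)]
top stand_seat [([607.2, 201.9, 39.8], 0.6)]
wrist sleeve_center [([607.1, 202.7, 135.9], 0.76)]
wrist sleeve_bottom [([610.1, 203.0, 1.3], 0.59)]
wrist stand_seat []
```

View pics/g_side.png

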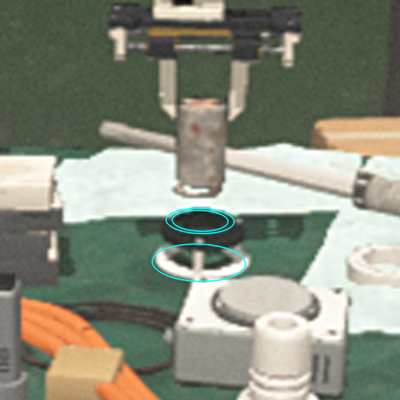

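View pics/g_wrist.png

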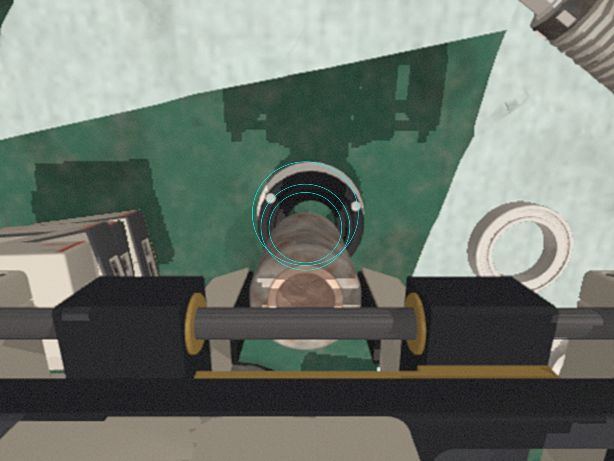

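Run:
```python
from h import *
import pickle
tiles=[]
for f in("top0","side0","g_wrist","g_side"):
    Q=pickle.load(open(f+".pkl","rb"));row=[]
    s=8 if "wrist" not in f else 4
    big=cv2.resize(Q["pixels"][:,:,::-1],None,fx=s,fy=s,interpolation=cv2.INTER_CUBIC)
    for c in((606,203.5),(609,203)):
        im=big.copy()
        for r,z in((29.5,48),(36,48),(45,40),(50,0)):draw(Q,im,circ(c,r,z),(0,255,255),s)
        u=(proj(Q,[606,203.5,30])[0]*s).astype(int)
        cr=im[u[1]-190:u[1]+190,u[0]-190:u[0]+190];row.append(cv2.resize(cr,(300,300)))
    tiles.append(np.vstack(row))
cv2.imwrite("pics/h1.png",np.hstack(tiles[:2]));cv2.imwrite("pics/h2.png",np.hstack(tiles[2:]))
```

```text
(no output)
```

View pics/h1.png

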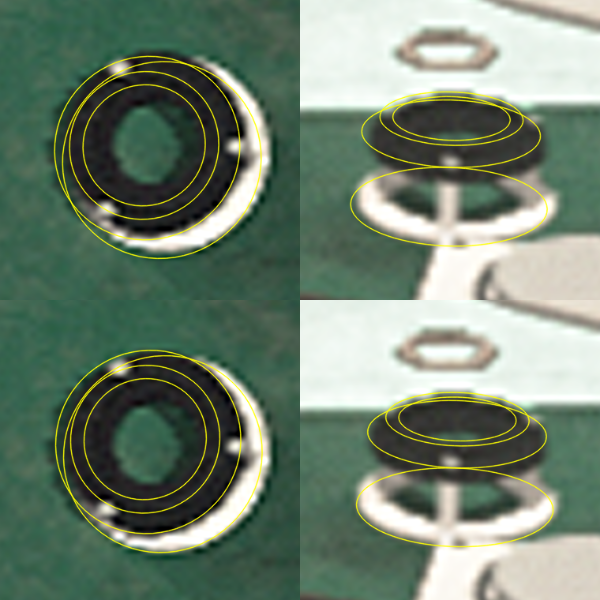

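View pics/h2.png

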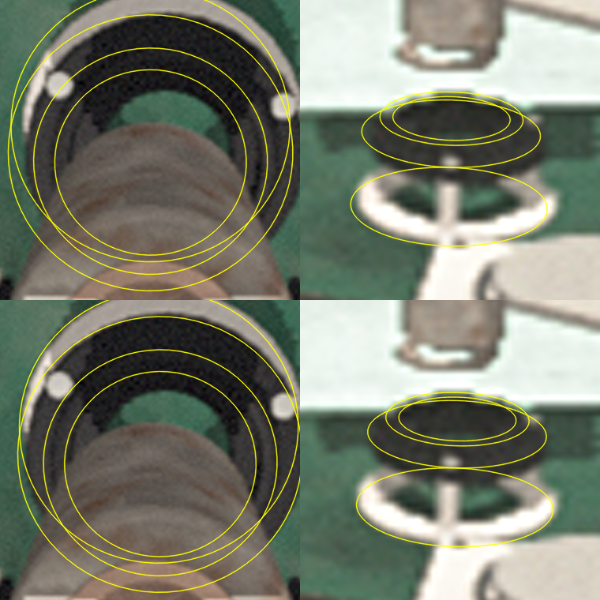

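Run:
```python
from h import *
import pickle
Q=pickle.load(open("g_wrist.pkl","rb"));s=6
im=cv2.resize(Q["pixels"][:,:,::-1],None,fx=s,fy=s,interpolation=cv2.INTER_CUBIC)
for r,z in((36,48),(45,40),(50,0)):draw(Q,im,circ((609,202.5),r,z),(0,255,255),s)
u=(proj(Q,[609,203,30])[0]*s).astype(int)
cv2.imwrite("pics/i.png",im[u[1]-300:u[1]+250,u[0]-380:u[0]+380])
```

```text
(no output)
```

View pics/i.png

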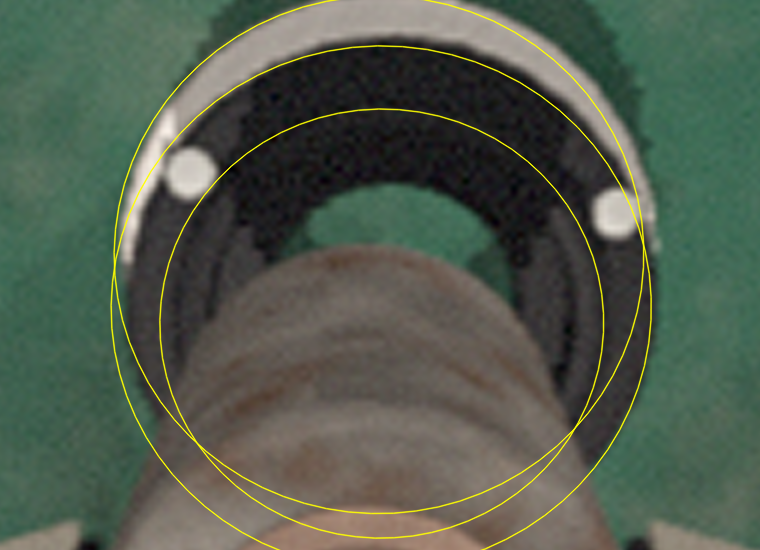

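Call:
send_rows(series="-1 0.5 0.03 0.1 0;-1 1 0.03 0.1 0;-1 1.3 0.03 0.1 0;-1 1.3 0.03 0.1 0;-1 1.3 0.03 0.1 0")

```text
time: 12.95
tool_pos: [608.8, 203.3, 92.0]
tcp_rot: [0.119, 1.57, 0.124]
contact_force: [-0.0, 0.4, -7.3]
grip_width: 51.2
```

```bash
sed -i 's/(606,203.5),r,z/(609,202.5),r,z/' look.py; python3 look.py j 90
python3 - <<'E'
from h import *
import pickle
t=[]
o,R,p=tool()
for n in("side","wrist"):
    Q=pickle.load(open(f"j_{n}.pkl","rb"));s=8 if n=="side" else 4
    im=cv2.resize(Q["pixels"][:,:,::-1],None,fx=s,fy=s,interpolation=cv2.INTER_CUBIC)
    for r,z in((36,48),(45,40),(50,0)):draw(Q,im,circ((609,202.5),r,z),(0,255,255),s)
    for z in(p[2]-37.4,p[2]+46.6):draw(Q,im,circ((p[0],p[1]),26,z),(0,0,255),s)
    u=(proj(Q,[609,203,70])[0]*s).astype(int)
    y=min(u[1],im.shape[0]-280)
    t.append(im[y-280:y+280,u[0]-200:u[0]+200])
cv2.imwrite("pics/k.png",np.hstack(t))
E
```

```text
t=12.95 pos [608.8 203.3  92. ] jaw 0.3  w 51.2 F [-0.   0.4 -7.3] shift [ 0.067  0.006 -0.095] turn(x down => -yaw) 0.07
[-0.    -0.01  -0.005  0.    -0.    -0.001]
side sleeve_center [([607.0, 202.4, 97.0], 0.63)]
side sleeve_bottom [([609.4, 205.7, 58.5], 0.77)]
side stand_seat [([608.3, 199.2, 36.3], 0.96)]
top sleeve_center [([609.0, 198.0, 97.2], 0.39)]
top sleeve_bottom [([473.0, -304.6, 1.2], 0.67)]
top stand_seat [([610.0, 201.9, 36.0], 0.88)]
wrist sleeve_center [([608.7, 203.0, 98.0], 0.77)]
wrist sleeve_bottom []
wrist stand_seat []
```

View pics/k.png

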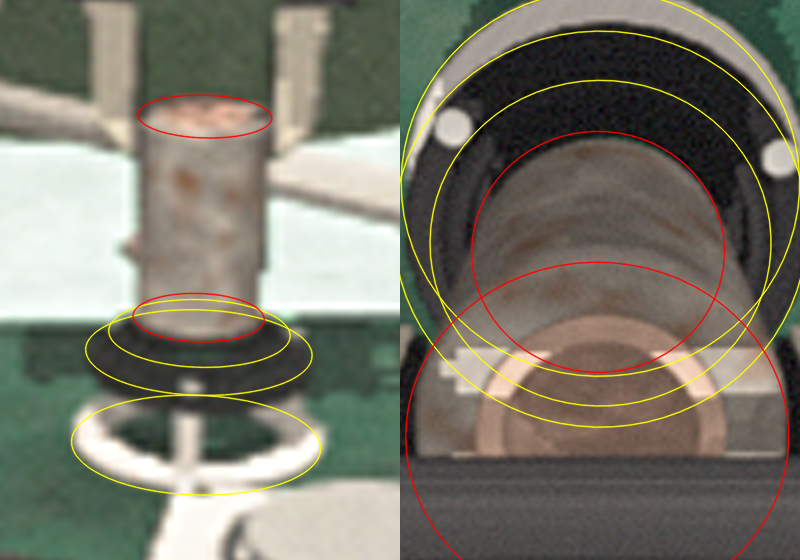

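Call:
send_rows(series="-1 0 0.03 0 0;-1 0.15 0.03 0 0;-1 0.3 0.03 0 0;-1 0.42 0.03 0 0;-1 0.42 0.03 0 0")

```text
time: 14.18
tool_pos: [608.3, 204.0, 78.7]
tcp_rot: [-2.72, 1.57, -2.714]
contact_force: [0.2, 0.2, -7.9]
grip_width: 50.8
```

Call:
send_rows(series="-1 0.05 0 0 0;-1 0.08 0 0 0;-1 0.08 0 0 0")

```text
time: 14.55
tool_pos: [608.9, 204.1, 77.9]
tcp_rot: [0.027, 1.569, 0.033]
contact_force: [-2.4, -1.2, 2.7]
grip_width: 51.1
```

Call:
send_rows(series="0.3 0 0 0 0;1 0 0 0 0;1 0 0 0 0;1 0 0 0 0;1 0 0 0 0")

```text
time: 15.18
tool_pos: [608.5, 204.2, 76.6]
tcp_rot: [-1.399, 1.571, -1.394]
contact_force: [-0.1, 0.7, -0.3]
grip_width: 90.8
```

```bash
python3 look.py l 200
```

```text
t=15.18 pos [608.5 204.2  76.6] jaw 0.3  w 90.8 F [-0.1  0.7 -0.3] shift [-4.113 -0.023 -0.083] turn(x down => -yaw) 0.07
[-0.    -0.001 -0.002  0.     0.003 -0.002]
side sleeve_center [([607.0, 204.7, 84.6], 0.91)]
side sleeve_bottom [([609.5, 203.1, 41.8], 0.96)]
side stand_seat [([610.7, 202.7, 35.1], 0.55)]
top sleeve_center [([612.9, 201.1, 83.2], 0.48)]
top sleeve_bottom [([609.2, 201.7, 42.3], 0.43)]
top stand_seat [([612.1, 200.5, 83.3], 0.61)]
wrist sleeve_center [([609.7, 203.2, 83.2], 0.79)]
wrist sleeve_bottom []
wrist stand_seat []
```

View pics/l_side.png

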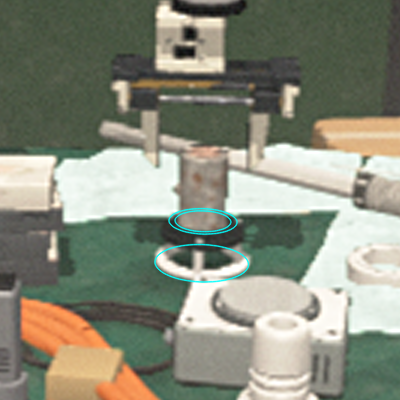

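View pics/l_wrist.png

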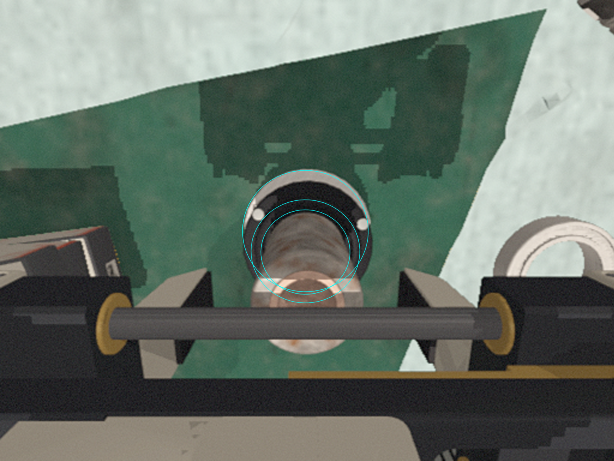

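Call:
send_rows(series="1 -1.5 0 0 0;1 -3.3 0 0 0;1 -5 0 0 0;1 -5 0 0 0;1 -5 0 0 0;1 -5 0 0 0")

```text
time: 16.52
tool_pos: [607.7, 204.0, 224.7]
tcp_rot: [-2.904, 1.567, -2.898]
contact_force: [-0.6, 0.2, -0.7]
grip_width: 92.1
```

```bash
python3 look.py m 230
python3 - <<'E'
from h import *
import pickle
t=[]
for n in("side","wrist","top"):
    Q=pickle.load(open(f"m_{n}.pkl","rb"));s=8 if n!="wrist" else 5
    im=cv2.resize(Q["pixels"][:,:,::-1],None,fx=s,fy=s,interpolation=cv2.INTER_CUBIC)
    for r,z in((36,48),(50,0)):draw(Q,im,circ((609,203),r,z),(0,255,255),s)
    for r,z in((26,40),(26,124),(17,124)):draw(Q,im,circ((609,203.5),r,z),(0,0,255),s)
    u=(proj(Q,[609,203,80])[0]*s).astype(int)
    y=min(u[1],im.shape[0]-280)
    t.append(im[y-280:y+280,u[0]-195:u[0]+195])
cv2.imwrite("pics/n.png",np.hstack(t[:2]));cv2.imwrite("pics/n2.png",t[2])
E
```

```text
t=16.52 pos [607.7 204.  224.7] jaw 0.3  w 92.1 F [-0.6  0.2 -0.7] shift [-0.175 -0.015 -0.057] turn(x down => -yaw) 0.07
[ 0.003  0.003 -0.006 -0.001  0.002  0.002]
side sleeve_center [([607.1, 204.6, 82.5], 0.9)]
side sleeve_bottom [([608.0, 202.7, 41.9], 0.65)]
side stand_seat [([608.7, 200.2, 33.9], 0.82)]
top sleeve_center [([611.4, 200.2, 81.4], 0.61)]
top sleeve_bottom [([607.4, 198.5, 39.3], 0.82)]
top stand_seat [([609.0, 205.2, 36.8], 0.77)]
wrist sleeve_center [([610.0, 204.4, 83.1], 0.6)]
wrist sleeve_bottom [([612.0, 203.5, 38.7], 0.83)]
wrist stand_seat []
```

View pics/n.png

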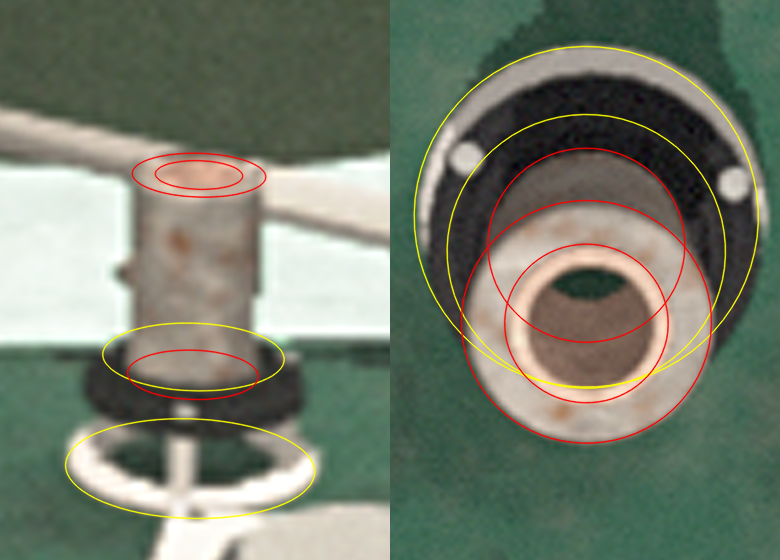

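View pics/n2.png

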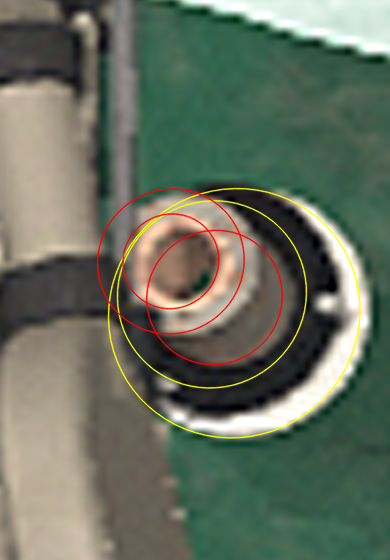

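Call:
send_rows(series="1 -1 -1.2 -0.3 0;1 -1.5 -3.2 -0.8 0;1 -1.5 -5.2 -1.4 0;1 -1.5 -7.2 -1.9 0;1 -1.5 -9.2 -2.5 0;1 -1.5 -11.2 -3 0;1 -1.5 -13.2 -3.5 0;1 -1.5 -15 -4 0")

```text
time: 18.12
tool_pos: [490.3, -248.6, 272.0]
tcp_rot: [-0.709, 1.57, -0.704]
contact_force: [0.2, 0.3, -0.3]
grip_width: 92.0
```

Call:
send_rows(series="1 0 -1.3 -0.4 0;1 0 -2 -0.55 0;1 0 -2 -0.55 0;1 0 -2 -0.55 0;1 0 -2 -0.55 0")

```text
time: 18.75
tool_pos: [475.5, -305.2, 271.9]
tcp_rot: [0.209, 1.57, 0.216]
contact_force: [0.4, -0.0, 0.4]
grip_width: 91.9
```

Run:
```python
from h import *
go([473.5,-305.5,147],0);print(get_obs()["dq"].round(3))
Q=capture("wrist");import pickle;pickle.dump(Q,open("o_wrist.pkl","wb"))
for th in("probe_grip","dock"):print([(np.round(d["point"],1).tolist(),round(d["score"],2)) for d in place_of(Q,th)][:2])
s=4;im=cv2.resize(Q["pixels"][:,:,::-1],None,fx=s,fy=s,interpolation=cv2.INTER_CUBIC)
c=(473.5,-305.5)
for z in(204,):draw(Q,im,np.array([[c[0]+a*14,c[1]+b*14,z] for a,b in((1,1),(1,-1),(-1,-1),(-1,1),(1,1))]),(0,255,255),s)
draw(Q,im,circ(c,19,130),(0,255,255),s)
u=(proj(Q,[473,-305,150])[0]*s).astype(int);print(u/s)
y=int(np.clip(u[1],280,im.shape[0]-280))
cv2.imwrite("pics/o.png",im[y-280:y+280,u[0]-380:u[0]+380])
```

```text
t=18.75 pos [ 475.5 -305.2  271.9] jaw 0.4  w 91.9 F [ 0.4 -0.   0.4] shift [ 4.164 -0.009 -0.068] turn(x down => -yaw) 0.09
[-0.003  0.002 -0.002 -0.002 -0.001 -0.001]
[([474.4, -308.4, 158.6], 0.76)]
[([474.6, -305.3, 1.5], 0.57)]
[251.5 182. ]
```

View pics/o.png

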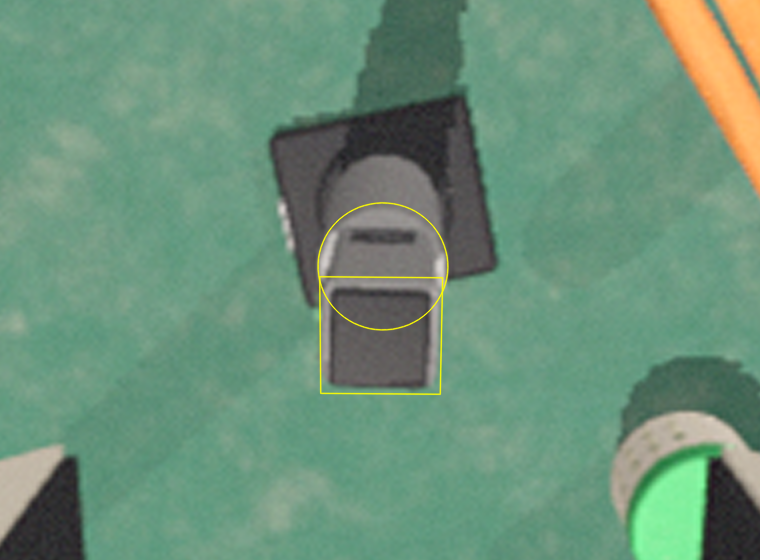

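Call:
send_rows(series="1 0 -0.03 -0.07 0.4;1 1.2 -0.03 -0.07 0.4;1 2.6 -0.03 -0.07 0.4;1 3.8 -0.03 -0.07 0.4;1 4.2 -0.03 -0.07 0.4;1 4.2 -0.03 -0.07 0.4;1 4.2 -0.03 -0.07 0.4")

```text
time: 19.77
tool_pos: [473.6, -308.3, 147.4]
tcp_rot: [-0.704, 1.568, -0.734]
contact_force: [0.1, -0.1, -1.3]
grip_width: 91.8
```

Run:
```python
from h import *
go([473.5,-306,146],-2);print(get_obs()["dq"].round(3))
```

```text
t=19.77 pos [ 473.6 -308.3  147.4] jaw -1.7  w 91.8 F [ 0.1 -0.1 -1.3] shift [ 0.046  0.075 -0.006] turn(x down => -yaw) 0.06
[-0.001 -0.005  0.001  0.001 -0.004 -0.002]
```

Call:
send_rows(series="1 0.03 0.06 0 0;0 0.03 0.06 0 0;-1 0.03 0.06 0 0;-1 0.03 0.06 0 0;-1 0.03 0.06 0 0;-1 0.03 0.06 0 0;-1 0.03 0.06 0 0;-1 0.03 0.06 0 0")

```text
time: 20.78
tool_pos: [472.8, -305.8, 144.8]
tcp_rot: [-2.538, 1.571, -2.568]
contact_force: [-0.0, -0.0, -0.4]
grip_width: 27.9
```

Run:
```python
from h import *
go([473.5,-306,285],-2);print(get_obs()["dq"].round(3))
```

```text
t=20.77 pos [ 472.8 -305.8  144.8] jaw -1.7  w 27.9 F [-0.  -0.  -0.4] shift [-4.673 -0.008  0.022] turn(x down => -yaw) 0.07
[-0.     0.001  0.001 -0.001 -0.001 -0.001]
```

Call:
send_rows(series="-1 -0.6 0 0 0;-1 -1.6 0 0 0;-1 -2.6 0 0 0;-1 -3.6 0 0 0;-1 -4.6 0 0 0;-1 -5.2 0 0 0;-1 -5.2 0 0 0;-1 -5.2 0 0 0")

```text
time: 21.78
tool_pos: [472.5, -305.4, 299.5]
tcp_rot: [2.492, 1.569, 2.463]
contact_force: [-0.4, -0.6, -2.1]
grip_width: 27.8
```

Run:
```python
from h import *
go([609,203.5,300],-2);print(get_obs()["dq"].round(3))
for n in("side","wrist"):
    Q=capture(n);cv2.imwrite(f"pics/p_{n}.png",Q["pixels"][:,:,::-1])
    for th in("probe_grip","probe_tip"):print(n,th,[(np.round(d["point"],1).tolist(),round(d["score"],2)) for d in place_of(Q,th)][:1])
```

```text
t=21.77 pos [ 472.5 -305.4  299.5] jaw -1.7  w 27.8 F [-0.4 -0.6 -2.1] shift [-2.0000e-03  1.7089e+01  4.0550e+00] turn(x down => -yaw) 0.07
[-0.002  0.005  0.007  0.001  0.002 -0.   ]
side probe_grip [([473.3, -306.6, 319.5], 0.88)]
side probe_tip [([468.9, -303.5, 167.7], 0.89)]
wrist probe_grip [([475.0, -304.9, 315.5], 0.61)]
wrist probe_tip [([468.9, -307.2, 166.3], 0.85)]
```

View pics/p_side.png

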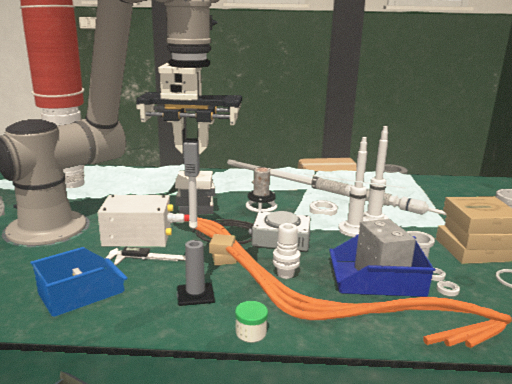

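View pics/p_wrist.png

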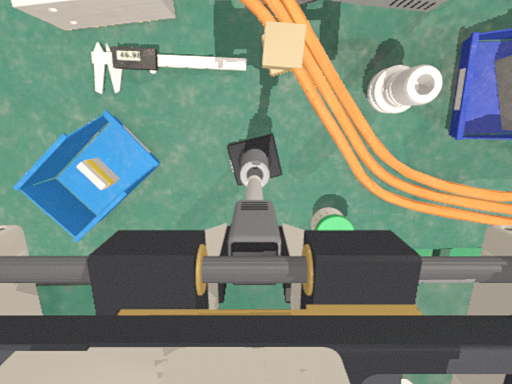

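```bash
cat > probe.py <<'E'
from h import *
import pickle,sys
tag=sys.argv[1]
o,R,p=tool()
yaw=np.arctan2(R[1,2],R[0,2]);print(p.round(1),np.degrees(yaw).round(1),o["time"])
dz=float(sys.argv[2]) if len(sys.argv)>2 else 20.
t=[]
for n in("side","wrist"):
    Q=capture(n);pickle.dump(Q,open(f"{tag}_{n}.pkl","wb"))
    s=6
    im=cv2.resize(Q["pixels"][:,:,::-1],None,fx=s,fy=s,interpolation=cv2.INTER_CUBIC)
    c=p[:2];zc=p[2]+dz
    for z in(zc-150,zc-35):draw(Q,im,circ(c,8,z),(0,255,255),s)
    draw(Q,im,np.array([[*c,zc-150],[*c,zc]]),(0,0,255),s)
    sq=[(1,1),(1,-1),(-1,-1),(-1,1),(1,1)];cs,sn=np.cos(yaw),np.sin(yaw)
    for z in(zc-35,zc+35):draw(Q,im,np.array([[c[0]+14*(a*cs-b*sn),c[1]+14*(a*sn+b*cs),z] for a,b in sq]),(255,255,0),s)
    u=(proj(Q,[*c,zc-90])[0]*s).astype(int)
    h=280
    y=int(np.clip(u[1],h,im.shape[0]-h))
    t.append(im[y-h:y+h,u[0]-195:u[0]+195])
cv2.imwrite(f"pics/{tag}.png",np.hstack(t))
E
python3 probe.py q
```

```text
[ 472.8 -305.6  300.3] -1.7 22.075
```

View pics/q.png

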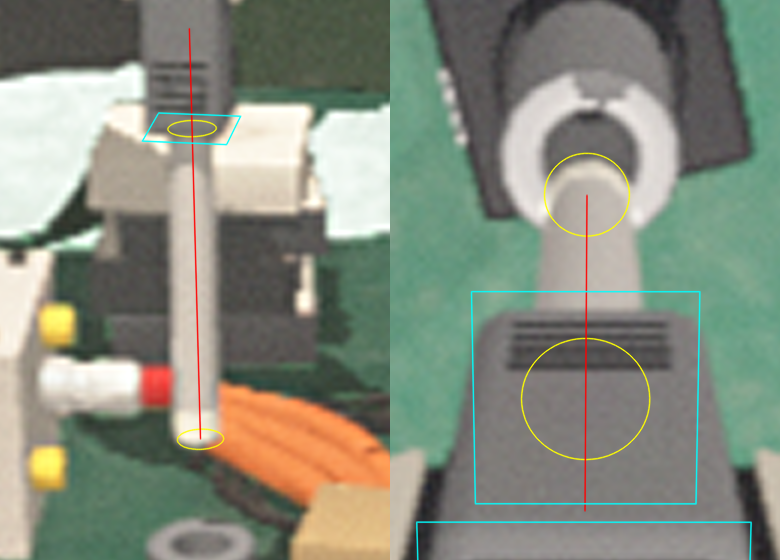

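Call:
send_rows(series="-1 0 1 0.2 0;-1 0 2.8 0.7 0;-1 0 4.7 1.1 0;-1 0 6.6 1.6 0;-1 0 8.5 2 0;-1 0 10.4 2.5 0;-1 0 12.2 2.9 0;-1 0 13.8 3.3 0")

```text
time: 23.18
tool_pos: [584.1, 107.3, 300.8]
tcp_rot: [-0.235, 1.57, -0.264]
contact_force: [1.5, 0.7, -1.6]
grip_width: 27.7
```

Call:
send_rows(series="-1 0 1.3 0.3 0;-1 0 2.4 0.55 0;-1 0 3.1 0.7 0;-1 0 3.3 0.75 0;-1 0 3.3 0.75 0;-1 0 3.3 0.75 0")

```text
time: 23.92
tool_pos: [609.3, 202.5, 301.0]
tcp_rot: [-1.126, 1.57, -1.157]
contact_force: [0.6, 0.1, -1.6]
grip_width: 27.6
```

```bash
python3 - <<'E'
from h import *
go([609.2,204.5,300],-2);print(get_obs()["dq"].round(3))
E
python3 probe.py r 20
```

```text
t=23.93 pos [609.3 202.5 301. ] jaw -1.7  w 27.6 F [ 0.6  0.1 -1.6] shift [ 0.032  0.067 -0.005] turn(x down => -yaw) 0.05
[-0.004 -0.002 -0.001  0.002 -0.     0.004]
[609.3 202.5 301. ] -1.7 23.925
```

View pics/r.png

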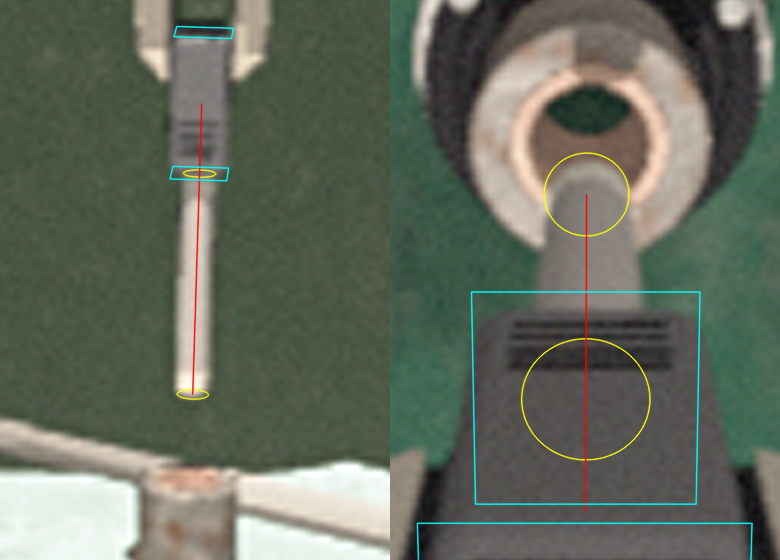

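```bash
cat > fit.py <<'E'
from h import *
import pickle,sys
tag=sys.argv[1];sx,sy,tx,ty,tz=map(float,sys.argv[2:7])
t=[]
for n,s,w,h in(("side",8,190,280),("wrist",8,200,280)):
    Q=pickle.load(open(f"{tag}_{n}.pkl","rb"))
    im=cv2.resize(Q["pixels"][:,:,::-1],None,fx=s,fy=s,interpolation=cv2.INTER_CUBIC)
    for r in(26,17):draw(Q,im,circ((sx,sy),r,124),(0,255,255),s)
    draw(Q,im,circ((sx,sy),26,40),(0,255,255),s)
    draw(Q,im,circ((tx,ty),8,tz),(0,0,255),s);draw(Q,im,circ((tx,ty),8,tz+112),(0,0,255),s)
    u=(proj(Q,[sx,sy,130 if n=="wrist" else 140])[0]*s).astype(int)
    y=int(np.clip(u[1],h,im.shape[0]-h))
    t.append(im[y-h:y+h,u[0]-w:u[0]+w])
cv2.imwrite(f"pics/{tag}_fit{sys.argv[7]}.png",np.hstack(t))
E
python3 fit.py r 609 203.5 609 202 171 1
```

```text
(no output)
```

View pics/r_fit1.png

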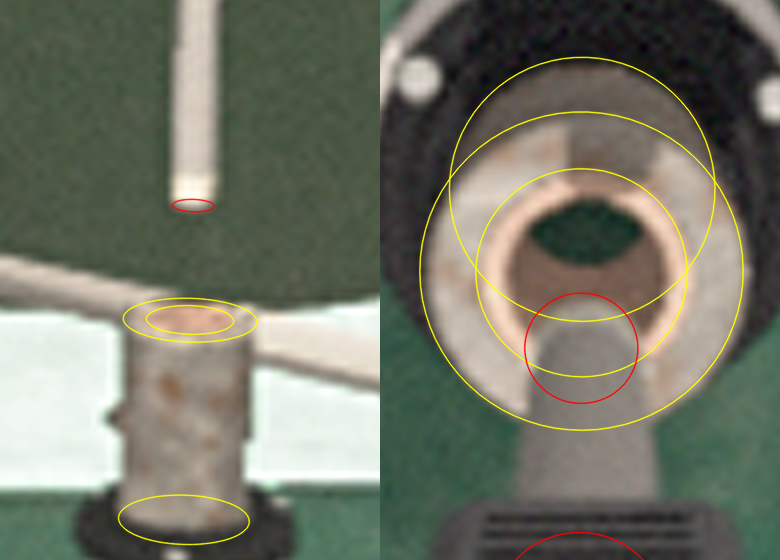

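Run:
```python
import pickle,cv2,numpy as np
Q=pickle.load(open("r_wrist.pkl","rb"));im=Q["pixels"][:,:,::-1]
from h import proj
u=proj(Q,[609,203.5,150])[0].astype(int);print(u)
c=im[u[1]-28:u[1]+27,u[0]-35:u[0]+35]
c=cv2.convertScaleAbs(c,alpha=1.3)
cv2.imwrite("pics/s.png",cv2.resize(c,None,fx=10,fy=10,interpolation=cv2.INTER_CUBIC))
```

```text
[253 176]
```

View pics/s.png

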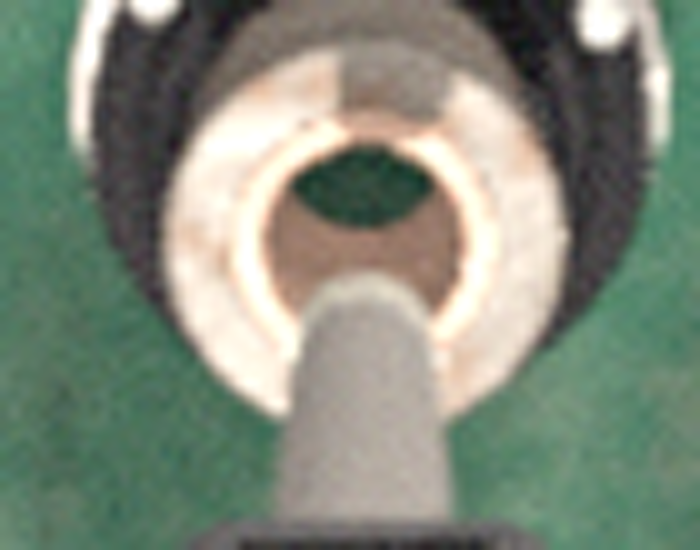

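Run:
```python
import pickle,numpy as np
from h import *
Q=pickle.load(open("r_wrist.pkl","rb"))
print(ray(Q,(254.6,181.7),171),ray(Q,(254.6,171.6),124))
for z in(124,):
    c=proj(Q,circ((609,203.5),26,z));print(c.min(0),c.max(0),(c[:,1].max()-c[:,1].min())/(c[:,0].max()-c[:,0].min()))
c=proj(Q,circ((609,202),8,171));print(c.min(0),c.max(0))
C=-Q["R"].T@Q["t"];print(C)
```

```text
[610.10861239 201.31469472 171.        ] [610.25925739 203.75487369 124.        ]
[233.41932847 151.56620084] [273.83504487 191.34644499] 0.9842766055634398
[246.53351007 174.19957461] [260.6702346  187.99105493]
[611.77351195 275.21255854 490.28506985]
```

Call:
send_rows(series="-1 0 0.07 -0.02 0;-1 0.4 0.07 -0.02 0;-1 0.8 0.07 -0.02 0;-1 1.2 0.07 -0.02 0;-1 1.2 0.07 -0.02 0;-1 1.2 0.07 -0.02 0")

```text
time: 24.78
tool_pos: [608.9, 205.7, 265.0]
tcp_rot: [-0.021, 1.57, -0.05]
contact_force: [0.8, 0.2, -1.5]
grip_width: 28.1
```

```bash
python3 probe.py t 20; python3 fit.py t 609.5 203.6 609.8 203.4 135 1
python3 - <<'E'
import pickle,cv2,numpy as np
from h import *
Q=pickle.load(open("t_wrist.pkl","rb"));im=Q["pixels"][:,:,::-1]
u=proj(Q,[609,203.5,130])[0].astype(int);print(u, tool()[2],get_obs()["dq"].round(3))
c=im[u[1]-28:u[1]+27,u[0]-35:u[0]+35]
c=cv2.convertScaleAbs(c,alpha=1.3)
cv2.imwrite("pics/t_s.png",cv2.resize(c,None,fx=10,fy=10,interpolation=cv2.INTER_CUBIC))
E
```

```text
[608.9 205.7 265. ] -1.7 24.775
[253 181] [609.01485917 205.68975109 265.35900723] [-0.001 -0.002  0.    -0.    -0.001 -0.001]
```

View pics/t_s.png

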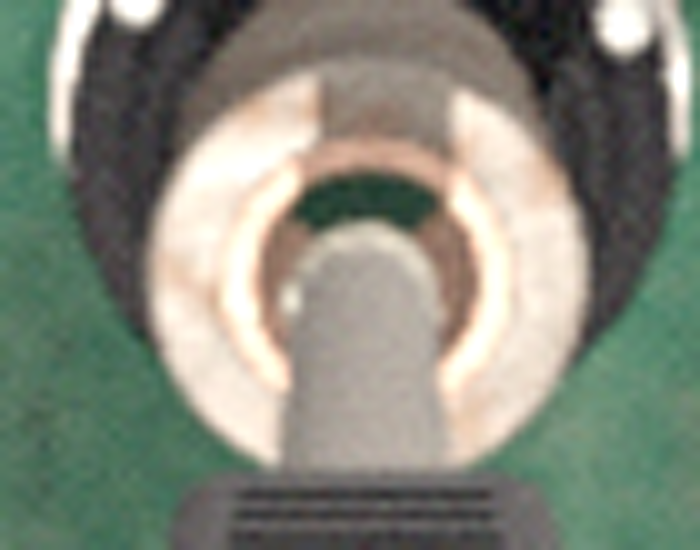

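View pics/t_fit1.png

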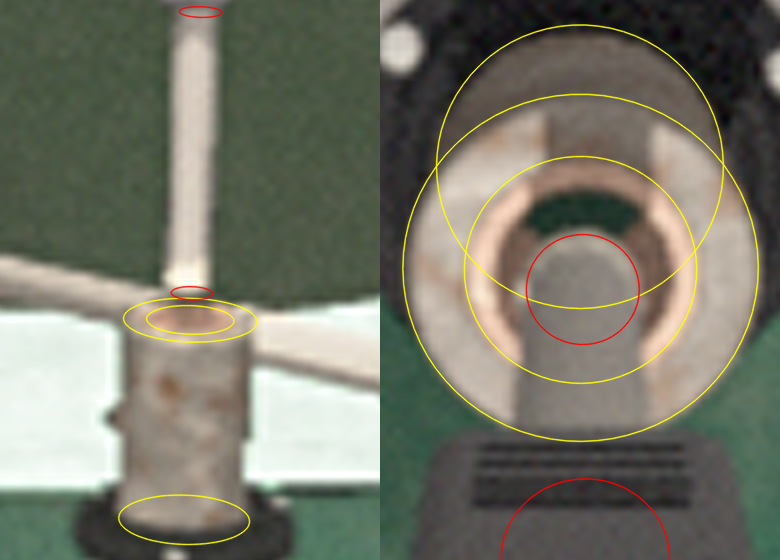

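View pics/t.png

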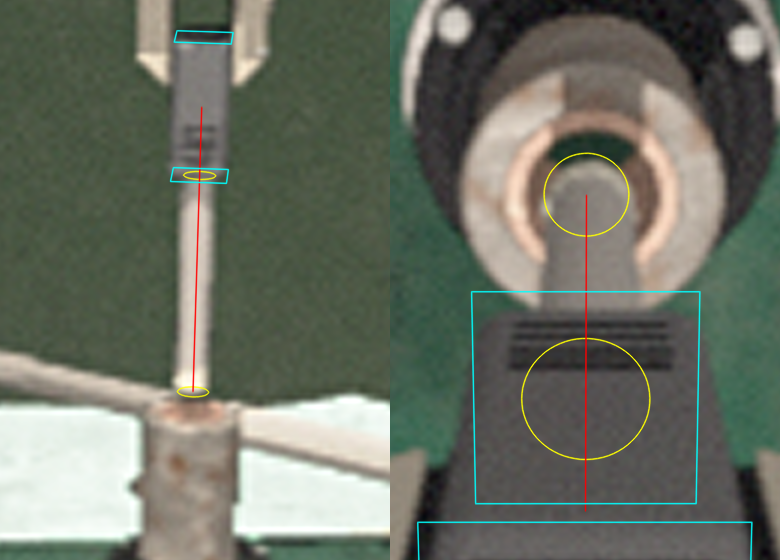

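Call:
send_rows(series="-1 0.2 0 0 0;-1 0.4 0 0 0;-1 0.6 0 0 0;-1 0.8 0 0 0;-1 1 0 0 0;-1 1.2 0 0 0;-1 1.2 0 0 0;-1 1.2 0 0 0")

```text
time: 25.88
tool_pos: [608.8, 205.7, 229.0]
tcp_rot: [0.006, 1.57, -0.023]
contact_force: [-0.5, -0.1, -1.5]
grip_width: 28.2
```

```bash
python3 probe.py v 20; python3 fit.py v 609.5 203.6 609.8 203.4 100 1
python3 - <<'E'
import pickle,cv2,numpy as np
from h import *
Q=pickle.load(open("v_wrist.pkl","rb"));im=Q["pixels"][:,:,::-1]
u=proj(Q,[609,203.5,130])[0].astype(int);print(u, tool()[2],get_obs()["dq"].round(3),get_obs()["contact_force"])
c=im[u[1]-28:u[1]+27,u[0]-35:u[0]+35]
c=cv2.convertScaleAbs(c,alpha=1.3)
cv2.imwrite("pics/v_s.png",cv2.resize(c,None,fx=10,fy=10,interpolation=cv2.INTER_CUBIC))
E
```

```text
[608.8 205.7 229. ] -1.7 25.875
[253 189] [608.88667094 205.65341477 229.09220101] [-0.001 -0.002  0.    -0.     0.001 -0.001] [ 0.11226602  1.11861541 -0.90793922]
```

View pics/v_s.png

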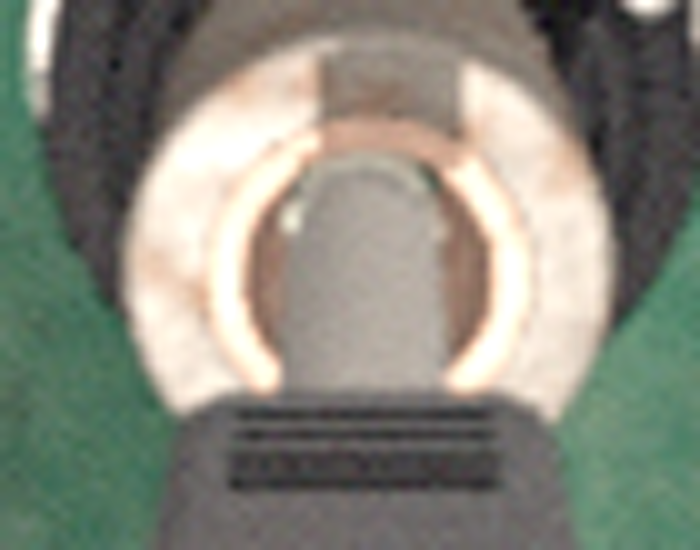

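View pics/v_fit1.png

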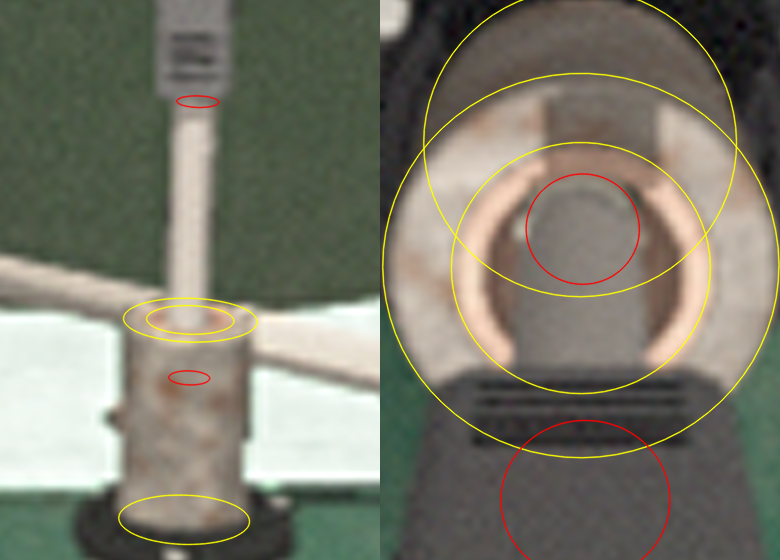

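Run:
```python
import pickle
from h import *
Q=pickle.load(open("v_wrist.pkl","rb"))
def row(v):return 189-28+v/10
col=lambda v:253-35+v/10
print("sleeve",ray(Q,(col(366),row(277)),124),"bore",ray(Q,(col(368),row(115+.984*159)),124))
for v in(222,228):print("tip",ray(Q,(col(364),row(v)),99.2))
```

```text
sleeve [609.66580535 202.765777   124.        ] bore [609.89290155 203.36047    124.        ]
tip [609.4915002  202.83768796  99.2       ]
tip [609.47146253 202.13931239  99.2       ]
```

Call:
send_rows(series="-1 0.1 0.02 0 0;-1 0.4 0.02 0 0;-1 0.7 0.02 0 0;-1 1 0.02 0 0;-1 1.3 0.02 0 0;-1 1.6 0.02 0 0;-1 1.9 0.02 0 0;-1 2.1 0.02 0 0")

```text
time: 26.98
tool_pos: [608.6, 206.2, 165.0]
tcp_rot: [-2.731, 1.57, -2.76]
contact_force: [0.1, 0.8, -2.3]
grip_width: 27.8
```

Call:
send_rows(series="-1 0.1 0 0 0;-1 0.2 0 0 0;-1 0.2 0 0 0;-1 0.2 0 0 0")

```text
time: 27.48
tool_pos: [608.9, 206.2, 160.0]
tcp_rot: [-0.013, 1.57, -0.042]
contact_force: [0.7, -0.0, -2.1]
grip_width: 27.9
```

```bash
python3 probe.py w 20; python3 fit.py w 609.5 203.6 609.8 203.4 30 1
python3 - <<'E'
import pickle,cv2,numpy as np
from h import *
o=get_obs();print(o["tool_pos"],o["contact_force"],o["dq"].round(3))
for n in ("side","top"):
    Q=capture(n)
    for th in("probe_tip","probe_grip","sleeve_bottom","sleeve_center"):print(n,th,[(np.round(d["point"],1).tolist(),round(d["score"],2)) for d in place_of(Q,th)][:1])
E
```

```text
[608.9 206.2 160. ] -1.7 27.475
[608.88211963 206.24537792 160.03017399] [-0.85587353 -0.18551854 -2.20962714] [ 0.     0.001 -0.     0.    -0.     0.001]
side probe_tip [([607.3, 199.4, 36.1], 0.61)]
side probe_grip [([607.9, 203.5, 183.5], 0.58)]
side sleeve_bottom [([609.5, 203.6, 42.6], 0.81)]
side sleeve_center [([606.7, 203.1, 83.0], 0.74)]
top probe_tip []
top probe_grip [([612.9, 209.0, 181.5], 0.38)]
top sleeve_bottom [([609.9, 202.2, 41.7], 0.68)]
top sleeve_center [([612.3, 200.7, 84.2], 0.58)]
```

View pics/w_fit1.png

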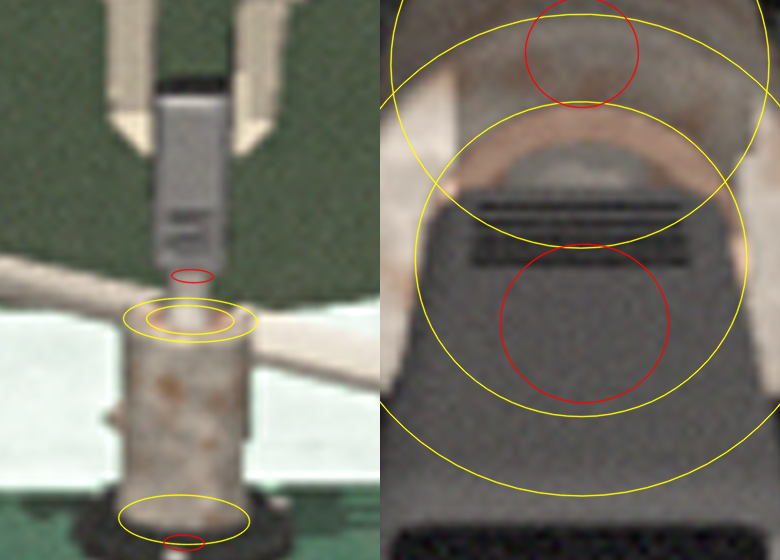

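View pics/w.png

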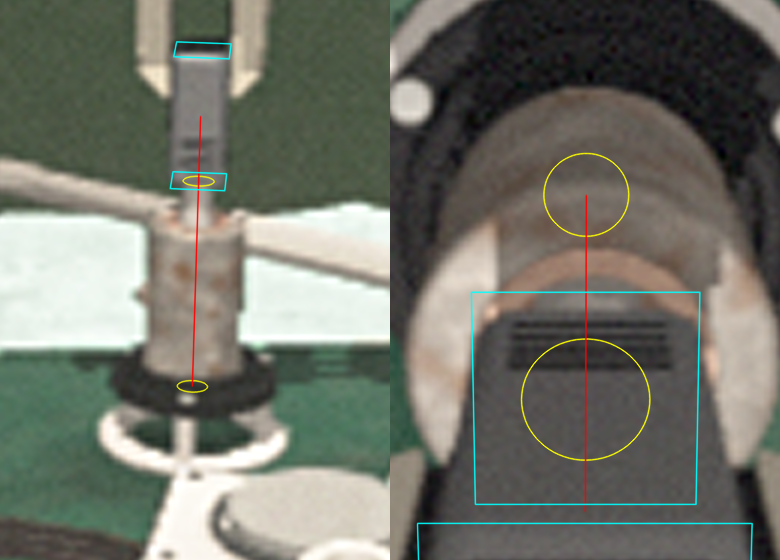

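```bash
python3 -c "
from plant import *
print(close_job());print(get_obs()['time'])"
```

```text
the job is handed in; nothing more can be done
None
the job is handed in; nothing more can be done
```

I completed the whole job and handed it in at about 27.6 s of the 61 s. The interface gives no verdict.

**Demagnetiser:** I held the sleeve upright on the plate for more than a second. The push was about 22 N beyond its weight, and the side picture showed the plate level with the bezel.

**Check stand:** I set the sleeve in the lipped ring and let it go. In the pictures it sits on the seat within about 1 mm of centre.

**Probe:** I drew it out of the dock and lowered it straight through the bore. At hand-in:
- The tool was at z = 160 mm, which puts the tip at about 30 mm, or 10 mm below the sleeve. That depth is worked out from the tool height, because the tip itself is hidden in the final pictures.
- The arm was still, the grip width read 27.9 mm, and no contact force beyond the probe's weight showed on the wrist.
- Half-way down, the wrist picture put the tip 0.5 to 1 mm off the bore axis. I corrected 0.6 mm in y before the last part of the descent. The lean measured was about 0.01 rad.

**Checks that disagreed:**
- The top camera puts the sleeve and stand 3 to 4 mm away from where the side and wrist cameras do. I relied on the side and wrist views, which fit each other.
- In the final picture the network gave a tip position (z = 36 mm, y 4 mm off) that doesn't match the tool height. I discounted it because the tip was hidden.

I did not re-measure the hex key and the grease jar at the end, but nothing came near them.

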